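# Stage a vial, find the heater block left unbolted and hold its cover open

## Robot

A 7-joint arm with a two-finger parallel gripper is mounted at the origin on the work surface. World frame = base frame: x ahead of the robot, y to its left, z up, the work surface at z = 0. Lengths are in m, angles in rad, forces in N, time in s.
With the tool pointing down it reaches from about 0.425 to 1.025 m from the base axis. Payload 3.6 kg.
Tool frame: the origin (TCP) lies on the front face of the gripper's body, between the roots of the fingers; the fingertips stand 73 mm ahead of it and the grasp point (between the pads) lies 54 mm ahead of it; x points along the fingers, y is the direction in which the jaws open and shut, and the axes are right-handed (so a half turn about x gives the same grasp; the last joint's range is limited). The gripper opens to 85 mm and grips with 20 to 120 N. Pads are 22 mm wide; open, the fingers measure 114 mm over their backs; the gripper's body (76 mm by 85 mm) begins 54 mm behind the grasp point. The pads swing forward as they close: fully open they stand 13 mm farther back than shut.
Start: joints at [-1.228, 0.591, 0.048, 1.609, -0.033, 0.943, -0.034], TCP at [0.306, 0.657, 0.304] pointing down, gripper open.
Joint ranges: [-2.69, 2.69], [-0.47, 2.24], [-1.27, 1.36], [0.19, 2.51], [-1.53, 4.68], [0.08, 2.07], [-3.09, 3.09]. Speed limits (rad/s): [2.57, 2.57, 3.14, 3.14, 3.14, 3.14, 3.14].

## Interface

Orientations are given as a unit quaternion [w, x, y, z].
In Python, from workcell import ctrl gives the robot as it stands.
- The arm moves only by the tool send_rows, never from a script. Its argument "commands" is a list of rows, each an object of numbers: "x", "y", "z": the shift along the world's x, y, z in cm; "ax", "ay", "az": the turn, a rotation vector about the world's x, y, z in rad; "fingers": the opening, from 0 (shut) to 1 (fully open). In form: [{"x": .., "y": .., "z": .., "ax": .., "ay": .., "az": .., "fingers": ..}, ...]. A call has exactly 10 rows; each row shifts and turns the commanded pose from where the row before left it; what a row does not reach is not made up. A row lasts 1/10 s, in which the tool goes at most 50 mm and 8.59 degrees, less where a joint would pass 70% of its speed; a pose out of reach is approached as far as the arm can. A call is refused whole if a number of a shift passes 5 or a number of a turn 0.15, either way. A call with a gripper value outside its range is refused whole. The fingers move at their own pace and stop on an object; "squeeze" is the grip in N (left out, the last holds). Time passes only in rows, so rows that do not move let the fingers close, or fill a call up. It gives the time, the measured TCP pose, the force and the opening at its end, in the units of the state.
- ctrl.sense(): the state, without advancing time (a new reading comes with each control period).
- ctrl.camera(name): name is "side" or "top"; returns the picture (384x512x3 uint8, red, green, blue); there is no depth.
- ctrl.camera_info(name): a dict with "intrinsics" (3x3 intrinsics, pixels), "R" (3x3) and "t" (3): a world point X has camera coordinates R X + t. Camera axes: x right, y down, z forward; pixel columns grow to the right and rows downward; lengths in m; the calibration is good to about 2 mm. A picture is of the moment at which its call begins. camera_info takes no time and is no camera call.
- ctrl.sign_off(): hands the job in, once; it reports no verdict.
The state is a dict: "t": time; "q": joint angles; "qd": joint speeds; "joint_efforts": joint torques, N m; "position": TCP position; "eef_rot": TCP orientation; "wrist_force": force on the tool from outside, world axes, zero at the start; "ft_torque": the same for the moment, N m; "grip_width": finger opening in m.
Only numpy, scipy, OpenCV 4.12 (cv2) and the standard library are available. Lean on these libraries where they do the work, as an engineer would, in place of code of your own. Each camera call takes 0.05 s, during which the arm holds its last target. There are 200 camera calls.

## Task

Get the block heater ready for loading: stand the amber vial that is on the bench upright in the empty bore of the grey rack, fully down, beside its two mates, and let go of it. Then tap the knobs of the heater's three cover bolts until you find the loose one, which gives under the finger, and lift that bolt's cover to about 45 degrees or more. Finish while still holding it open and still (it falls shut if released); leave the two bolted covers shut without wrenching at them, and do not disturb the other things on the bench.

Things in the scene. Friction and masses are not known exactly. Their poses are not given: they have to be found in the camera images.
- vial_center (a point): Centre (half-way up) of the sample vial: closed amber glass vial with white cap, 28 mm diameter, 95 mm tall (glass body 78 mm, then a 25 mm cap), 60 g; stands alone and upright on the bench, left of the rack. z axis along the vial, up.
- rack: Fixed grey plastic rack, 170 x 52 x 30 mm, three bores 32 mm wide and 24 mm deep, 55 mm apart in a row along its x axis; origin under its centre. The near bore is empty; in the others stand vials like the one on the bench.
- empty_bore (a point): Centre of the mouth of the rack's empty (near) bore, in its top face, 30 mm above the bench; axes as the rack's. A vial fully down has its centre 23.5 mm above this point. Pinch it across the row (along the rack's y), a little above its centre, so that the fingers stay above the rack.
- mate_1_center (a point): Centre of the like vial standing in the middle bore; to be left there.
- mate_2_center (a point): Centre of the like vial standing in the far bore; to be left there.
- heater: Fixed white block heater, 275 (front to back) x 320 x 80 mm. x axis from front to back, y left, z up; origin under its centre. Side by side on it, three aluminium blocks, each under a flat steel cover 118 x 76 x 6 mm (top 98 mm above the bench), hinged along its back edge and held by a bolt with a round black knob near its front edge.
- knob_left (a point): Centre of the top face of the left bolt's knob with the cover shut, 138 mm above the bench (left from the robot: larger y); axes as the heater's. Knob: 26 mm diameter, 24 mm high, on a 10 mm stem 16 mm long. Two of the three bolts are tight and rigid; the loose one looks alike, stands equally high, gives 4 mm under a tap of about 4 N and springs back.
- knob_middle (a point): The same for the middle knob, 90 mm right of the left one. For each knob the hinge line of its cover runs along the heater's y, 90 mm behind (+x) and 43 mm below this point. A cover opens front edge first, so its knob swings up and back about that line. Pinched along y from above, a knob can turn between upright fingers: the tool need not tilt.
- knob_right (a point): The same for the right knob, 90 mm right of the middle one. Lifting the loose knob lifts its cover with it (cover and bolt 260 g; about 2 N at the knob).
- loose_bolt (a joint): How far the loose bolt is pushed down, 0 to 0.004 m; 0 when not touched. At which of the three places it sits is different every time.
- loose_cover (a joint): Opening angle of the cover that the loose bolt belongs to, 0 shut to 1.2 rad (stop); falls shut by its own weight from any angle.
- tight_cover_1 (a joint): Opening angle of one of the two bolted covers: 0, and stays shut; a pull of about 15 N or more at its knob bends it up past 0.03 rad.
- tight_cover_2 (a joint): The same for the other bolted cover.
- bottle: Bystander: glass reagent bottle, 70 mm diameter, 160 mm tall, right of the heater; origin under its centre.
- jar: Bystander: white jar, 64 mm diameter, 85 mm tall, beyond the rack; origin under its centre.
- beaker: Bystander: open steel beaker, 72 mm diameter, 90 mm tall, beyond the vial; origin under its centre.
- tip_box: Bystander: pipette-tip box 85 x 120 x 67 mm, at the right; origin under its centre.
- spatula: Bystander: slim steel laboratory spatula 195 mm long lying between robot and rack; origin under its middle.
There are look-alikes about, which are no part of the job. Several things have the shape of the rack; the one meant has the colours described above.

How it is judged:
On the way, in this order (a step that is already met when the one before it is completed fails the run):
1. the vial stands fully down in the rack's empty bore, let go (horizontal distance between vial_center and empty_bore below 0.004 m and z of vial_center in the frame of empty_bore below 0.0275 m and angle between vial_center's own z axis and vertical below 0.12 rad and contact force between the fingers and anything else below 0.1 N), for 0.2 s.
2. the loose bolt has been tapped: pushed down at least 2.5 mm, its cover shut (value of joint loose_bolt above 0.0025 m and value of joint loose_cover below 0.05 rad), for 0.05 s.
At the end, for the whole second after the job is handed in: The unbolted cover is held open by the fingers at 0.7 rad (40 degrees) or more, steady (under 0.1 rad/s); the other two covers are shut (under 0.02 rad); the vial stands in the empty bore, within 4 mm of its axis, its centre less than 27.5 mm above the mouth, tilted less than 0.12 rad (horizontal distance between vial_center and empty_bore below 0.004 m and z of vial_center in the frame of empty_bore below 0.0275 m and angle between vial_center's own z axis and vertical below 0.12 rad and value of joint loose_cover above 0.7 rad and velocity of joint loose_cover between -0.1 and 0.1 rad/s and contact force between the fingers and loose_cover above 1 N and value of joint each of tight_cover_1, tight_cover_2 below 0.02 rad); the arm keeps its last pose, push and grip.
It fails at once if a bolted cover is wrenched up (past 0.03 rad) (value of joint any of tight_cover_1, tight_cover_2 above 0.03 rad).
It fails at once if a vial in the rack is lifted, tipped or moved more than 15 mm (distance of any of mate_1_center, mate_2_center from where it was at the start of the episode above 0.015 m or angle between any of mate_1_center, mate_2_center's own z axis and vertical above 0.35 rad).
It fails at once if another thing on the bench is moved more than 30 mm or knocked over (distance of any of bottle, jar, beaker, tip_box, spatula from where it was at the start of the episode above 0.03 m or angle between any of bottle, jar, beaker, tip_box's own z axis and vertical above 0.5 rad).
It also fails if it takes over 64 s, if anything falls off the work surface, if the arm or the gripper's body presses on something with over 40 N, if the wrist force passes 120 N, or if a joint passes its speed limit or range.

## Working session

There is one attempt and no reset: what is moved stays moved. The work goes in short steps, Python scripts to look and compute and a tool call to move; the robot and the scene stay as the last step left them, time stands still between calls to the robot, and variables do not carry over. Pictures are saved under pics/ and viewed, about 8 in all and at most 12, crops included, and the job is handed in when it is done.

Besides the shell and the picture viewer there is one more tool, called after "Request:" as name(argument=value, ...), one argument or row to a line, values as JSON. send_rows: Moves the arm, as the interface text tells. Its arguments: {"type":"object","properties":{"commands":{"type":"array"},"squeeze":{"type":"number"}},"required":["commands"]}

```bash
mkdir -p pics; ls; python3 - <<'E'
from workcell import ctrl
import cv2,numpy as np
for n in("side","top"):
    i=ctrl.camera_info(n); print(n,np.round(i["intrinsics"],1).tolist(),np.round(i["R"],3).tolist(),np.round(i["t"],3).tolist(), (-np.array(i["R"]).T@np.array(i["t"])).round(3))
    im=ctrl.camera(n); cv2.imwrite(f"pics/{n}0.png",cv2.resize(im[:,:,::-1],(800,600),interpolation=cv2.INTER_CUBIC)); cv2.imwrite(f"{n}0_raw.png",im[:,:,::-1])
s=ctrl.sense();print(s["t"],s["position"],s["eef_rot"],s["wrist_force"],s["grip_width"])
E
```

```text
pics
side [[475.7, 0.0, 256.3], [0.0, 475.7, 192.0], [0.0, 0.0, 1.0]] [[-0.533, -0.846, 0.01], [-0.47, 0.287, -0.835], [0.703, -0.45, -0.551]] [0.24, 0.328, 1.144] [-0.522  0.623  0.902]
top [[371.0, 0.0, 258.4], [0.0, 371.0, 191.5], [0.0, 0.0, 1.0]] [[0.023, -1.0, 0.008], [-0.994, -0.024, -0.11], [0.11, -0.005, -0.994]] [-0.036, 0.459, 1.146] [ 0.331 -0.019  1.19 ]
0.1 [0.30576967 0.65668072 0.30285246] [ 0.69027271  0.15212751  0.69050709 -0.15356031] [-0.97439919  0.30494129 -0.04242357] 0.08513130409257115
```

View pics/side0.png

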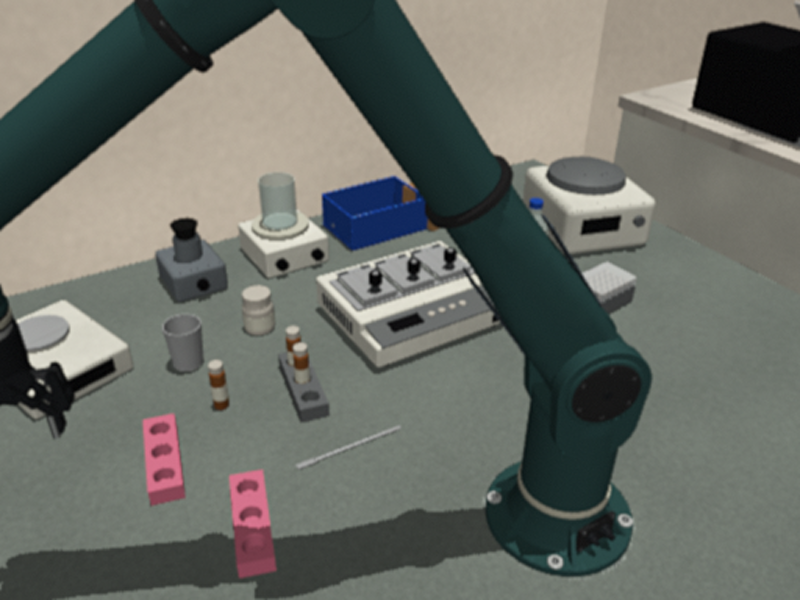

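View pics/top0.png

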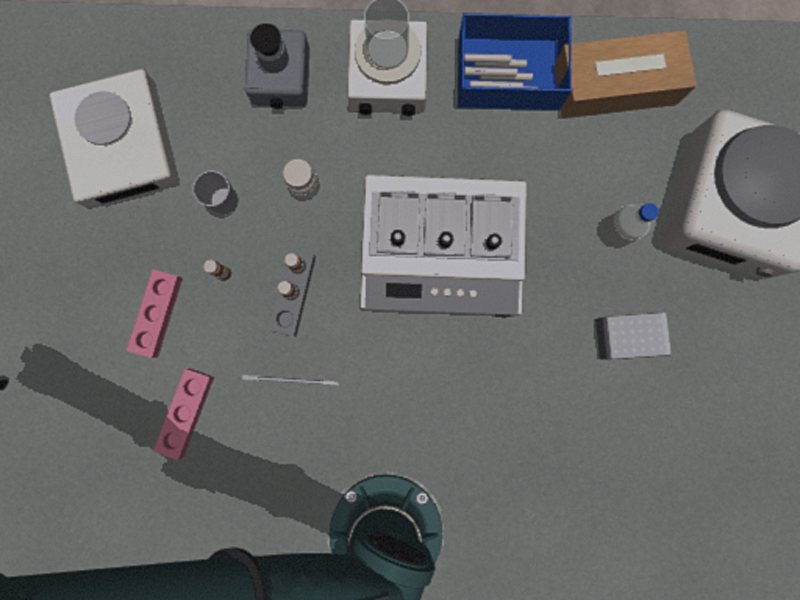

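The side picture shows the vial at about (217,385), the grey rack at (303,385) and the knobs at (376,275), (414,265) and (450,255). In the top picture the vial cap is at about (212,267), the empty bore at (285,319), the rack vial caps at (287,289) and (294,262), and the knobs at (398,237), (446,239) and (493,241). I'll zoom in for exact pixels.

```bash
cat > h.py <<'E'
from workcell import ctrl
import cv2,numpy as np
def ray(n,u,v,z):
    i=ctrl.camera_info(n);K,R,t=[np.array(i[k]) for k in("intrinsics","R","t")]
    c=-R.T@t; d=R.T@np.linalg.solve(K,[u,v,1]); return c+d*(z-c[2])/d[2]
def proj(n,X):
    i=ctrl.camera_info(n);K,R,t=[np.array(i[k]) for k in("intrinsics","R","t")]
    p=K@(R@np.array(X)+t); return p[:2]/p[2]
E
python3 - <<'E'
from h import *
f=.64
for nm,u,v,z in [("vialcap",212,267,.095),("bore",285,319,.03),("m1",287,289,.101),("m2",294,261.5,.101),("kl",398,237,.138),("km",446,239,.138),("kr",493,241,.138),("heatFL",362,308,.0),("beaker",212,190,.09)]:
    X=ray("top",u*f,v*f,z); print(nm,X.round(4),"side800:",(proj("side",X)/f).round(0))
a=cv2.imread("top0_raw.png");b=cv2.imread("side0_raw.png")
def c(im,x,y,w,h): return cv2.resize(im[y:y+h,x:x+w],(400,300),interpolation=cv2.INTER_CUBIC)
cv2.imwrite("pics/c1.png",np.vstack([np.hstack([c(a,120,155,80,60),c(a,240,130,80,60)]),np.hstack([c(b,130,210,80,60),c(b,225,145,80,60)])]))
E
```

```text
vialcap [0.505  0.3425 0.095 ] side800: [217. 363.]
bore [0.4136 0.2118 0.03  ] side800: [311. 395.]
m1 [0.4654 0.1965 0.101 ] side800: [303. 346.]
m2 [0.5184 0.1857 0.101 ] side800: [296. 329.]
kl [ 0.5626 -0.0111  0.138 ] side800: [375. 272.]
km [ 0.561  -0.0999  0.138 ] side800: [414. 261.]
kr [ 0.5594 -0.1869  0.138 ] side800: [449. 250.]
heatFL [0.4422 0.0604 0.    ] side800: [376. 372.]
beaker [0.6572 0.3531 0.09  ] side800: [183. 324.]
```

View pics/c1.png

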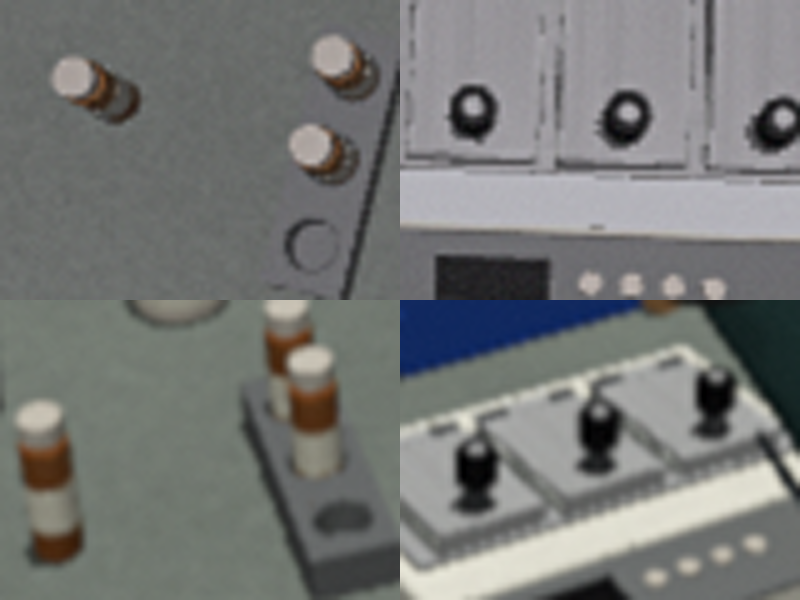

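The crops show the top of the vial cap at (75,76), the empty bore at (311,245) and the mates at (314,147) and (335,57). The knobs are at about (473,107), (628,115) and (777,122).

```bash
python3 - <<'E'
from h import *
P={"vial":((135,170.2),.095,(138.1,231.8)),"bore":((182.2,204),.03,(198.6,253.6)),"m1":((182.8,184.4),.101,(192.3,220.8)),"m2":((187,166.4),.101,None),
"kl":((254.6,151.4),.138,None),"km":((285.6,153),.138,None),"kr":((315.4,154.4),.138,None)}
Q={}
for k,(p,z,s) in P.items():
    X=Q[k]=ray("top",*p,z); print(k,X.round(4), ray("side",*s,z).round(4) if s else proj("side",X).round(1))
d=Q["m2"]-Q["m1"];print(np.linalg.norm(d),np.degrees(np.arctan2(d[1],d[0])),(Q["m1"]-d/np.linalg.norm(d)*.055),np.linalg.norm(Q["m1"]-Q["bore"])); print((Q["kr"]-Q["kl"])/2)
print(Q["m1"]-Q["bore"])
from scipy.spatial.transform import Rotation as Ro
s=ctrl.sense();w=s["eef_rot"];print(Ro.from_quat([*w[1:],w[0]]).as_matrix().round(3))
E
```

```text
vial [0.507  0.3446 0.095 ] [0.5088 0.3441 0.095 ]
bore [0.4141 0.2125 0.03  ] [0.4115 0.2137 0.03  ]
m1 [0.467  0.1992 0.101 ] [0.4696 0.1999 0.101 ]
m2 [0.5212 0.1892 0.101 ] [187.8 210.4]
kl [ 0.5634 -0.0108  0.138 ] [240.  174.2]
km [ 0.5609 -0.1004  0.138 ] [264.8 166.9]
kr [ 0.559  -0.1866  0.138 ] [287.3 160.2]
0.055101261335689 -10.454755673747167 [0.41294086 0.20919796 0.101     ] 0.08956247391498105
[-0.00222212 -0.0878954   0.        ]
[ 0.05295361 -0.01327976  0.071     ]
[[-0.001  0.422  0.907]
 [-0.002  0.907 -0.422]
 [-1.    -0.002  0.   ]]
```

Request:
send_rows(
  commands=[
    {"x":2.0,"y":-3.1,"z":-1,"az":0.021,"fingers":1},
    {"x":2.0,"y":-3.1,"z":-1,"az":0.021,"fingers":1},
    {"x":2.0,"y":-3.1,"z":-1,"az":0.021,"fingers":1},
    {"x":2.0,"y":-3.1,"z":-1,"az":0.021,"fingers":1},
    {"x":2.0,"y":-3.1,"z":-1,"az":0.021,"fingers":1},
    {"x":2.0,"y":-3.1,"z":-1,"az":0.021,"fingers":1},
    {"x":2.0,"y":-3.1,"z":-1,"az":0.021,"fingers":1},
    {"x":2.0,"y":-3.1,"z":-1,"az":0.021,"fingers":1},
    {"x":2.0,"y":-3.1,"z":-1,"az":0.021,"fingers":1},
    {"x":2.0,"y":-3.1,"z":-1,"az":0.021,"fingers":1},
  ],
  squeeze=25,
)

```text
$.commands[0]: bad value
```

Request:
send_rows(
  commands=[
    {"x":2.0,"y":-3.1,"z":-1.0,"ax":0,"ay":0,"az":0.021,"fingers":1},
    {"x":2.0,"y":-3.1,"z":-1.0,"ax":0,"ay":0,"az":0.021,"fingers":1},
    {"x":2.0,"y":-3.1,"z":-1.0,"ax":0,"ay":0,"az":0.021,"fingers":1},
    {"x":2.0,"y":-3.1,"z":-1.0,"ax":0,"ay":0,"az":0.021,"fingers":1},
    {"x":2.0,"y":-3.1,"z":-1.0,"ax":0,"ay":0,"az":0.021,"fingers":1},
    {"x":2.0,"y":-3.1,"z":-1.0,"ax":0,"ay":0,"az":0.021,"fingers":1},
    {"x":2.0,"y":-3.1,"z":-1.0,"ax":0,"ay":0,"az":0.021,"fingers":1},
    {"x":2.0,"y":-3.1,"z":-1.0,"ax":0,"ay":0,"az":0.021,"fingers":1},
    {"x":2.0,"y":-3.1,"z":-1.0,"ax":0,"ay":0,"az":0.021,"fingers":1},
    {"x":2.0,"y":-3.1,"z":-1.0,"ax":0,"ay":0,"az":0.021,"fingers":1},
  ],
  squeeze=25,
)

```text
t: 1.1
position: [0.5065, 0.3458, 0.2032]
eef_rot: [0.702, 0.079, 0.703, -0.079]
wrist_force: [-0.5, -0.1, -0.9]
grip_width: 0.085
```

Request:
send_rows(
  commands=[
    {"x":0.1,"y":-0.1,"z":-1.5,"ax":0,"ay":0,"az":0,"fingers":1},
    {"x":0,"y":0,"z":-2.0,"ax":0,"ay":0,"az":0,"fingers":1},
    {"x":0,"y":0,"z":-2.0,"ax":0,"ay":0,"az":0,"fingers":1},
    {"x":0,"y":0,"z":-2.0,"ax":0,"ay":0,"az":0,"fingers":1},
    {"x":0,"y":0,"z":-1.4,"ax":0,"ay":0,"az":0,"fingers":1},
    {"x":0,"y":0,"z":0,"ax":0,"ay":0,"az":0,"fingers":1},
    {"x":0,"y":0,"z":0,"ax":0,"ay":0,"az":0,"fingers":0.4},
    {"x":0,"y":0,"z":0,"ax":0,"ay":0,"az":0,"fingers":0.2},
    {"x":0,"y":0,"z":0,"ax":0,"ay":0,"az":0,"fingers":0.2},
    {"x":0,"y":0,"z":0,"ax":0,"ay":0,"az":0,"fingers":0.2},
  ],
)

```text
t: 2.1
position: [0.5074, 0.3465, 0.1158]
eef_rot: [0.703, 0.08, 0.702, -0.079]
wrist_force: [0.4, 0.4, 1.0]
grip_width: 0.0283
```

Request:
send_rows(
  commands=[
    {"x":0,"y":0,"z":2.0,"ax":0,"ay":0,"az":0,"fingers":0.2},
    {"x":0,"y":0,"z":2.0,"ax":0,"ay":0,"az":0,"fingers":0.2},
    {"x":-1.0,"y":-1.5,"z":1.5,"ax":0,"ay":0,"az":0,"fingers":0.2},
    {"x":-1.5,"y":-2.5,"z":0,"ax":0,"ay":0,"az":0,"fingers":0.2},
    {"x":-2.0,"y":-3.0,"z":0,"ax":0,"ay":0,"az":0,"fingers":0.2},
    {"x":-2.0,"y":-3.0,"z":0,"ax":0,"ay":0,"az":0,"fingers":0.2},
    {"x":-1.9,"y":-2.5,"z":0,"ax":0,"ay":0,"az":0,"fingers":0.2},
    {"x":-1.0,"y":-1.0,"z":0,"ax":0,"ay":0,"az":0,"fingers":0.2},
    {"x":0,"y":0,"z":0,"ax":0,"ay":0,"az":0,"fingers":0.2},
    {"x":0,"y":0,"z":0,"ax":0,"ay":0,"az":0,"fingers":0.2},
  ],
)

```text
t: 3.1
position: [0.4145, 0.2129, 0.1703]
eef_rot: [0.704, 0.08, 0.702, -0.078]
wrist_force: [1.3, 0.4, -0.5]
grip_width: 0.0274
```

```bash
python3 - <<'E'
from h import *
a=ctrl.camera("side");b=ctrl.camera("top")
s=ctrl.sense();p=s["position"];print(p,s["wrist_force"])
def c(im,x,y,w,h): return cv2.resize(im[y:y+h,x:x+w,::-1],(400,400),interpolation=cv2.INTER_CUBIC)
u,v=proj("side",[.42,.21,.06]).astype(int);U,V=proj("top",[.43,.21,.06]).astype(int);print(u-40,v-40,U-40,V-40)
cv2.imwrite("pics/c2.png",np.hstack([c(a,u-40,v-40,80,80),c(b,U-40,V-40,80,80)]))
E
```

```text
[0.41487053 0.21340977 0.1702126 ] [ 0.84137327 -0.21724571 -0.78590469]
157 203 141 158
```

View pics/c2.png

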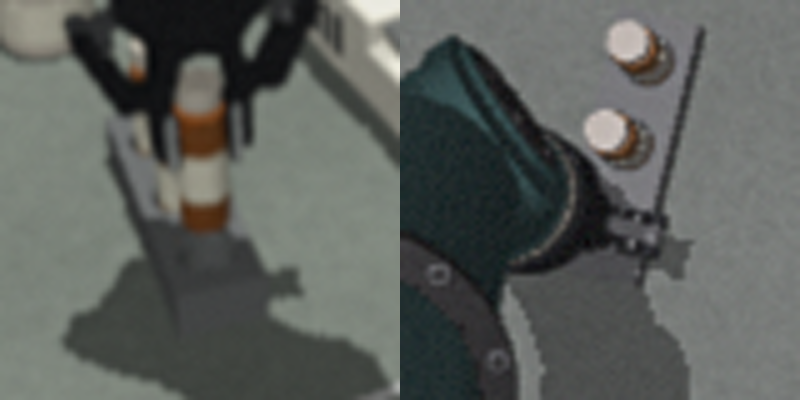

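Request:
send_rows(
  commands=[
    {"x":-0.1,"y":-0.1,"z":-0.8,"ax":0,"ay":0,"az":0,"fingers":0.2},
    {"x":0,"y":0,"z":-0.8,"ax":0,"ay":0,"az":0,"fingers":0.2},
    {"x":0,"y":0,"z":-0.4,"ax":0,"ay":0,"az":0,"fingers":0.2},
    {"x":0,"y":0,"z":-0.2,"ax":0,"ay":0,"az":0,"fingers":0.2},
    {"x":0,"y":0,"z":-0.2,"ax":0,"ay":0,"az":0,"fingers":0.2},
    {"x":0,"y":0,"z":-0.1,"ax":0,"ay":0,"az":0,"fingers":0.2},
    {"x":0,"y":0,"z":-0.1,"ax":0,"ay":0,"az":0,"fingers":0.2},
    {"x":0,"y":0,"z":-0.1,"ax":0,"ay":0,"az":0,"fingers":0.2},
    {"x":0,"y":0,"z":-0.1,"ax":0,"ay":0,"az":0,"fingers":0.2},
    {"x":0,"y":0,"z":0,"ax":0,"ay":0,"az":0,"fingers":0.2},
  ],
)

```text
t: 4.2
position: [0.4137, 0.2107, 0.1442]
eef_rot: [0.704, 0.081, 0.701, -0.079]
wrist_force: [-0.3, -1.5, 22.9]
grip_width: 0.0273
```

```bash
python3 - <<'E'
from h import *
a=ctrl.camera("side")
s=ctrl.sense();print(s["position"],s["wrist_force"],s["ft_torque"])
u,v=proj("side",[.42,.21,.06]).astype(int)
im=cv2.resize(a[v-40:v+40,u-40:u+40,::-1],(600,600),interpolation=cv2.INTER_CUBIC)
cv2.imwrite("pics/c3.png",cv2.convertScaleAbs(im,alpha=1.8,beta=20)); print(u-40,v-40)
E
```

```text
[0.41369886 0.21069199 0.14420563] [-0.45227564 -1.43059915 23.52710154] [-0.54669638  0.42945722 -0.01737467]
157 203
```

View pics/c3.png

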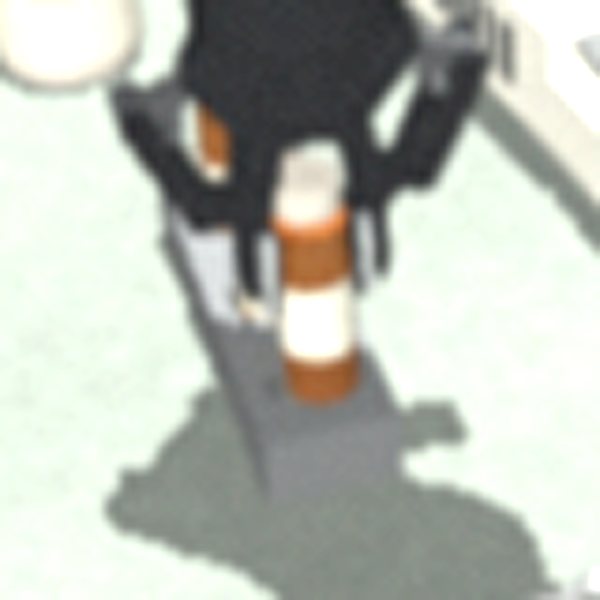

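The picture shows the vial resting on the rim, with a dark sliver of the bore at (270,380) to its left. The torque also puts the support on the -x/-y side. So I'll shift toward +x/+y.

Request:
send_rows(
  commands=[
    {"x":0,"y":0,"z":0.5,"ax":0,"ay":0,"az":0,"fingers":0.2},
    {"x":0.15,"y":0.25,"z":0,"ax":0,"ay":0,"az":0,"fingers":0.2},
    {"x":0,"y":0,"z":0,"ax":0,"ay":0,"az":0,"fingers":0.2},
    {"x":0,"y":0,"z":-0.2,"ax":0,"ay":0,"az":0,"fingers":0.2},
    {"x":0,"y":0,"z":-0.1,"ax":0,"ay":0,"az":0,"fingers":0.2},
    {"x":0,"y":0,"z":-0.1,"ax":0,"ay":0,"az":0,"fingers":0.2},
    {"x":0,"y":0,"z":-0.1,"ax":0,"ay":0,"az":0,"fingers":0.2},
    {"x":0,"y":0,"z":-0.1,"ax":0,"ay":0,"az":0,"fingers":0.2},
    {"x":0,"y":0,"z":-0.1,"ax":0,"ay":0,"az":0,"fingers":0.2},
    {"x":0,"y":0,"z":0,"ax":0,"ay":0,"az":0,"fingers":0.2},
  ],
)

```text
t: 5.25
position: [0.4163, 0.2125, 0.1417]
eef_rot: [0.704, 0.081, 0.701, -0.08]
wrist_force: [2.5, -3.7, 22.8]
grip_width: 0.0271
```

```bash
python3 - <<'E'
from h import *
s=ctrl.sense();print(s["position"],s["wrist_force"],s["ft_torque"])
E
```

```text
[0.41629758 0.21247877 0.1417222 ] [ 2.53111398 -3.68647845 22.81806167] [-0.90702096 -0.13762363  0.04013821]
```

Request:
send_rows(
  commands=[
    {"x":0,"y":0,"z":0.6,"ax":0,"ay":0,"az":0,"fingers":0.2},
    {"x":0,"y":0.2,"z":0,"ax":0,"ay":0,"az":0,"fingers":0.2},
    {"x":0,"y":0,"z":0,"ax":0,"ay":0,"az":0,"fingers":0.2},
    {"x":0,"y":0,"z":0,"ax":0,"ay":0,"az":0,"fingers":0.2},
    {"x":0,"y":0,"z":0,"ax":0,"ay":0,"az":0,"fingers":0.2},
    {"x":0,"y":0,"z":0,"ax":0,"ay":0,"az":0,"fingers":0.2},
    {"x":0,"y":0,"z":0,"ax":0,"ay":0,"az":0,"fingers":0.2},
    {"x":0,"y":0,"z":0,"ax":0,"ay":0,"az":0,"fingers":0.2},
    {"x":0,"y":0,"z":0,"ax":0,"ay":0,"az":0,"fingers":0.2},
    {"x":0,"y":0,"z":0,"ax":0,"ay":0,"az":0,"fingers":0.2},
  ],
)

```text
t: 6.25
position: [0.4136, 0.2148, 0.1459]
eef_rot: [0.703, 0.08, 0.703, -0.08]
wrist_force: [0.3, 0.4, -0.5]
grip_width: 0.0272
```

```bash
python3 - <<'E'
from h import *
a=ctrl.camera("side")
s=ctrl.sense();print(s["position"],s["wrist_force"],s["ft_torque"])
u,v=proj("side",[.42,.21,.06]).astype(int)
im=cv2.resize(a[v-40:v+40,u-40:u+40,::-1],(600,600),interpolation=cv2.INTER_CUBIC)
cv2.imwrite("pics/c4.png",cv2.convertScaleAbs(im,alpha=2.2,beta=0)); print(u-40,v-40)
E
```

```text
[0.41353701 0.21474744 0.14592088] [-0.72178785  0.08642144 -0.50412124] [0.01045162 0.0175823  0.03086447]
157 203
```

View pics/c4.png

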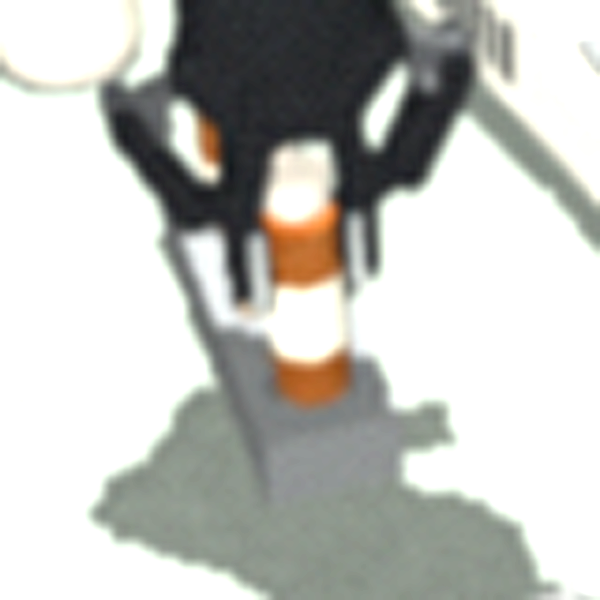

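The vial hangs just above the bore, with its bottom centre at crop (312,385), in line with the bore seen earlier. I'll press lightly here.

Request:
send_rows(
  commands=[
    {"x":0.1,"y":0,"z":-0.1,"ax":0,"ay":0,"az":0,"fingers":0.2},
    {"x":0,"y":0,"z":-0.1,"ax":0,"ay":0,"az":0,"fingers":0.2},
    {"x":0,"y":0,"z":-0.1,"ax":0,"ay":0,"az":0,"fingers":0.2},
    {"x":0,"y":0,"z":-0.1,"ax":0,"ay":0,"az":0,"fingers":0.2},
    {"x":0,"y":0,"z":-0.1,"ax":0,"ay":0,"az":0,"fingers":0.2},
    {"x":0,"y":0,"z":-0.1,"ax":0,"ay":0,"az":0,"fingers":0.2},
    {"x":0,"y":0,"z":-0.1,"ax":0,"ay":0,"az":0,"fingers":0.2},
    {"x":0,"y":0,"z":0,"ax":0,"ay":0,"az":0,"fingers":0.2},
    {"x":0,"y":0,"z":0,"ax":0,"ay":0,"az":0,"fingers":0.2},
    {"x":0,"y":0,"z":0,"ax":0,"ay":0,"az":0,"fingers":0.2},
  ],
)

```text
t: 7.3
position: [0.4167, 0.2143, 0.141]
eef_rot: [0.704, 0.081, 0.701, -0.08]
wrist_force: [1.5, -3.8, 22.0]
grip_width: 0.0274
```

```bash
cat > st.py <<'E'
from h import *
s=ctrl.sense();p,f,m=[np.array(s[k]) for k in("position","wrist_force","ft_torque")]
print(s["t"],p.round(4),f.round(2),m.round(3),s["grip_width"],"contact r:",((m[0]-.115*f[1])/f[2]*1000).round(1) if abs(f[2])>3 else "","cx,cy mm:",[round(-(m[1]+.115*f[0])/f[2]*1000,1),round((m[0]-.115*f[1])/f[2]*1000,1)] if abs(f[2])>3 else "")
E
python3 st.py
```

```text
7.3 [0.4167 0.2143 0.141 ] [ 1.53 -3.81 22.04] [-0.708  0.093  0.013] 0.02744437588630102 contact r: -12.2 cx,cy mm: [np.float64(-12.2), np.float64(-12.2)]
```

```bash
python3 - <<'E'
from h import *
f=lambda X:((proj("side",X)-[157,203])*7.5).round(0)
for x,y in((.4136,.2148),(.4136,.212),(.416,.214)):
    print(x,y,[f([x,y,z]) for z in (.032,.06,.12)], "bore top:",f([x,y,.03]))
# rack outline for bore candidates, yaw
for b in((.4136,.212),(.4165,.214)):
  for yaw in(-11,-13,-15):
    c,s=np.cos(np.radians(yaw)),np.sin(np.radians(yaw));R=np.array([[c,-s],[s,c]])
    print(b,yaw,[f([*(np.array(b)+R@np.array(q)),.03]) for q in((-.030,.026),(-.030,-.026),(.14,.026))],[f([*(np.array(b)+R@np.array([d,0])),.101]) for d in(.055,.11)],
     [(proj("top",[*(np.array(b)+R@np.array([d,0])),z])).round(1) for d,z in((.055,.101),(.11,.101),(0,.03))],[(proj("top",[*(np.array(b)+R@np.array(q)),.03])/.64).round(0) for q in((-.030,-.026),(.14,-.026))])
E
```

```text
0.4136 0.2148 [array([307., 373.]), array([302., 315.]), array([292., 185.])] bore top: [307. 377.]
0.4136 0.212 [array([313., 371.]), array([309., 312.]), array([299., 182.])] bore top: [314. 375.]
0.416 0.214 [array([306., 369.]), array([301., 310.]), array([291., 180.])] bore top: [306. 373.]
(0.4136, 0.212) -11 [array([266., 442.]), array([404., 409.]), array([156., 174.])] [array([263., 138.]), array([226.,  57.])] [array([182. , 184.2]), array([186.4, 166.3]), array([182.4, 204.2])] [array([294., 336.]), array([314., 254.])]
(0.4136, 0.212) -13 [array([263., 441.]), array([402., 411.]), array([168., 170.])] [array([268., 137.]), array([236.,  55.])] [array([182.7, 184.3]), array([187.7, 166.6]), array([182.4, 204.2])] [array([293., 337.]), array([316., 255.])]
(0.4136, 0.212) -15 [array([259., 440.]), array([400., 413.]), array([180., 166.])] [array([273., 136.]), array([246.,  53.])] [array([183.3, 184.5]), array([188.9, 166.9]), array([182.4, 204.2])] [array([293., 337.]), array([318., 257.])]
(0.4165, 0.214) -11 [array([258., 440.]), array([396., 406.]), array([149., 171.])] [array([255., 135.]), array([218.,  55.])] [array([181.4, 183.2]), array([185.8, 165.3]), array([181.8, 203.2])] [array([293., 335.]), array([313., 253.])]
(0.4165, 0.214) -13 [array([254., 439.]), array([394., 408.]), array([160., 168.])] [array([260., 134.]), array([228.,  53.])] [array([182. , 183.4]), array([187. , 165.6]), array([181.8, 203.2])] [array([292., 335.]), array([315., 254.])]
(0.4165, 0.214) -15 [array([251., 438.]), array([392., 410.]), array([172., 164.])] [array([265., 133.]), array([238.,  51.])] [array([182.7, 183.5]), array([188.3, 165.9]), array([181.8, 203.2])] [array([292., 336.]), array([317., 255.])]
```

Request:
send_rows(
  commands=[
    {"x":0,"y":0,"z":0.15,"ax":0,"ay":0,"az":0,"fingers":0.2},
    {"x":0.07,"y":0,"z":0,"ax":0,"ay":0,"az":0,"fingers":0.2},
    {"x":0.07,"y":0,"z":0,"ax":0,"ay":0,"az":0,"fingers":0.2},
    {"x":0.06,"y":0,"z":0,"ax":0,"ay":0,"az":0,"fingers":0.2},
    {"x":0,"y":0,"z":0,"ax":0,"ay":0,"az":0,"fingers":0.2},
    {"x":0,"y":0,"z":0,"ax":0,"ay":0,"az":0,"fingers":0.2},
    {"x":0,"y":0,"z":0,"ax":0,"ay":0,"az":0,"fingers":0.2},
    {"x":0,"y":0,"z":0,"ax":0,"ay":0,"az":0,"fingers":0.2},
    {"x":0,"y":0,"z":0,"ax":0,"ay":0,"az":0,"fingers":0.2},
    {"x":0,"y":0,"z":0,"ax":0,"ay":0,"az":0,"fingers":0.2},
  ],
)

```text
t: 8.3
position: [0.4168, 0.2145, 0.1413]
eef_rot: [0.703, 0.08, 0.702, -0.08]
wrist_force: [-0.4, -2.2, 11.7]
grip_width: 0.0271
```

```bash
python3 st.py
```

```text
8.3 [0.4168 0.2145 0.1413] [-0.43 -2.2  11.75] [-0.237  0.316  0.04 ] 0.027072450761941494 contact r: 1.3 cx,cy mm: [np.float64(-22.7), np.float64(1.3)]
```

Request:
send_rows(
  commands=[
    {"x":0.07,"y":0,"z":0,"ax":0,"ay":0,"az":0,"fingers":0.2},
    {"x":0.07,"y":0,"z":0,"ax":0,"ay":0,"az":0,"fingers":0.2},
    {"x":0.06,"y":0,"z":0,"ax":0,"ay":0,"az":0,"fingers":0.2},
    {"x":0,"y":0,"z":0,"ax":0,"ay":0,"az":0,"fingers":0.2},
    {"x":0,"y":0,"z":0,"ax":0,"ay":0,"az":0,"fingers":0.2},
    {"x":0,"y":0,"z":0,"ax":0,"ay":0,"az":0,"fingers":0.2},
    {"x":0,"y":0,"z":0,"ax":0,"ay":0,"az":0,"fingers":0.2},
    {"x":0,"y":0,"z":0,"ax":0,"ay":0,"az":0,"fingers":0.2},
    {"x":0,"y":0,"z":0,"ax":0,"ay":0,"az":0,"fingers":0.2},
    {"x":0,"y":0,"z":0,"ax":0,"ay":0,"az":0,"fingers":0.2},
  ],
)

```text
t: 9.3
position: [0.4175, 0.2145, 0.1411]
eef_rot: [0.702, 0.079, 0.703, -0.08]
wrist_force: [-2.2, -1.0, 12.2]
grip_width: 0.0272
```

```bash
python3 st.py; python3 - <<'E'
from h import *
a=ctrl.camera("side")
u,v=proj("side",[.42,.21,.06]).astype(int)
im=cv2.resize(a[v-40:v+40,u-40:u+40,::-1],(600,600),interpolation=cv2.INTER_CUBIC)
cv2.imwrite("pics/c5.png",cv2.convertScaleAbs(im,alpha=2.2,beta=0))
E
```

```text
9.3 [0.4175 0.2145 0.1411] [-2.19 -1.01 12.18] [-0.14   0.824  0.006] 0.02723163903432715 contact r: -2.0 cx,cy mm: [np.float64(-46.9), np.float64(-2.0)]
```

View pics/c5.png

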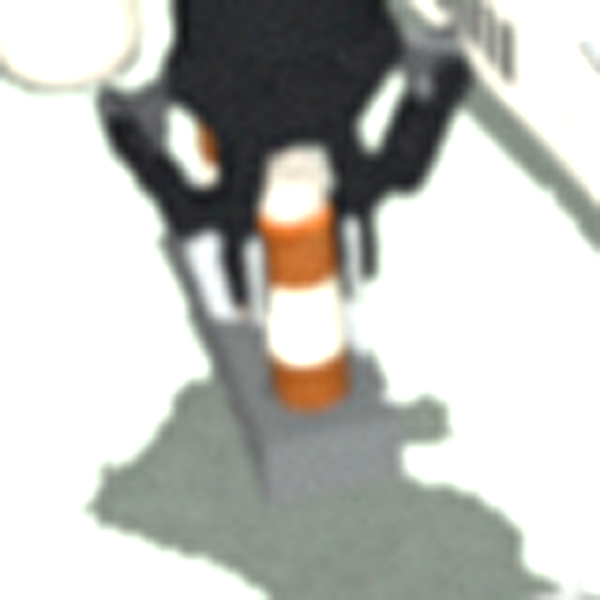

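The vial looks upright, but its bottom edge at crop (310,408) sits about 9 px nearer the rack's front end than a centred vial would. That is 4–5 mm short along +x and agrees with the torque. I'll hop it +x.

Request:
send_rows(
  commands=[
    {"x":0,"y":0,"z":0.4,"ax":0,"ay":0,"az":0,"fingers":0.2},
    {"x":0.2,"y":-0.05,"z":0,"ax":0,"ay":0,"az":0,"fingers":0.2},
    {"x":0,"y":0,"z":0,"ax":0,"ay":0,"az":0,"fingers":0.2},
    {"x":0,"y":0,"z":0,"ax":0,"ay":0,"az":0,"fingers":0.2},
    {"x":0,"y":0,"z":-0.15,"ax":0,"ay":0,"az":0,"fingers":0.2},
    {"x":0,"y":0,"z":-0.15,"ax":0,"ay":0,"az":0,"fingers":0.2},
    {"x":0,"y":0,"z":-0.15,"ax":0,"ay":0,"az":0,"fingers":0.2},
    {"x":0,"y":0,"z":-0.1,"ax":0,"ay":0,"az":0,"fingers":0.2},
    {"x":0,"y":0,"z":0,"ax":0,"ay":0,"az":0,"fingers":0.2},
    {"x":0,"y":0,"z":0,"ax":0,"ay":0,"az":0,"fingers":0.2},
  ],
)

```text
t: 10.35
position: [0.4207, 0.214, 0.1388]
eef_rot: [0.703, 0.08, 0.703, -0.08]
wrist_force: [0.3, -1.1, -0.9]
grip_width: 0.0268
```

```bash
python3 st.py
```

```text
10.35 [0.4207 0.214  0.1388] [ 0.28 -1.08 -0.89] [-0.274 -0.308 -0.05 ] 0.026789107283906793 contact r:  cx,cy mm:
```

Request:
send_rows(
  commands=[
    {"x":0,"y":0,"z":-0.15,"ax":0,"ay":0,"az":0,"fingers":0.2},
    {"x":0,"y":0,"z":-0.15,"ax":0,"ay":0,"az":0,"fingers":0.2},
    {"x":0,"y":0,"z":-0.15,"ax":0,"ay":0,"az":0,"fingers":0.2},
    {"x":0,"y":0,"z":-0.15,"ax":0,"ay":0,"az":0,"fingers":0.2},
    {"x":0,"y":0,"z":-0.15,"ax":0,"ay":0,"az":0,"fingers":0.2},
    {"x":0,"y":0,"z":-0.15,"ax":0,"ay":0,"az":0,"fingers":0.2},
    {"x":0,"y":0,"z":-0.15,"ax":0,"ay":0,"az":0,"fingers":0.2},
    {"x":0,"y":0,"z":-0.15,"ax":0,"ay":0,"az":0,"fingers":0.2},
    {"x":0,"y":0,"z":0,"ax":0,"ay":0,"az":0,"fingers":0.2},
    {"x":0,"y":0,"z":0,"ax":0,"ay":0,"az":0,"fingers":0.2},
  ],
)

```text
t: 11.35
position: [0.4206, 0.2142, 0.1267]
eef_rot: [0.703, 0.08, 0.703, -0.08]
wrist_force: [2.1, -1.9, -2.9]
grip_width: 0.0273
```

```bash
python3 st.py
```

```text
11.35 [0.4206 0.2142 0.1267] [ 2.06 -1.89 -2.89] [-0.457 -0.525  0.032] 0.02730785152700795 contact r:  cx,cy mm:
```

Request:
send_rows(
  commands=[
    {"x":0.05,"y":-0.05,"z":-0.15,"ax":0,"ay":0,"az":0,"fingers":0.2},
    {"x":0,"y":0,"z":-0.15,"ax":0,"ay":0,"az":0,"fingers":0.2},
    {"x":0,"y":0,"z":-0.15,"ax":0,"ay":0,"az":0,"fingers":0.2},
    {"x":0,"y":0,"z":-0.15,"ax":0,"ay":0,"az":0,"fingers":0.2},
    {"x":0,"y":0,"z":-0.15,"ax":0,"ay":0,"az":0,"fingers":0.2},
    {"x":0,"y":0,"z":-0.15,"ax":0,"ay":0,"az":0,"fingers":0.2},
    {"x":0,"y":0,"z":-0.1,"ax":0,"ay":0,"az":0,"fingers":0.2},
    {"x":0,"y":0,"z":0,"ax":0,"ay":0,"az":0,"fingers":0.2},
    {"x":0,"y":0,"z":0,"ax":0,"ay":0,"az":0,"fingers":0.2},
    {"x":0,"y":0,"z":0,"ax":0,"ay":0,"az":0,"fingers":0.2},
  ],
)

```text
t: 12.35
position: [0.4209, 0.214, 0.1192]
eef_rot: [0.703, 0.08, 0.702, -0.079]
wrist_force: [-3.0, -1.7, 28.3]
grip_width: 0.0275
```

```bash
python3 st.py
```

```text
12.35 [0.4209 0.214  0.1192] [-2.96 -1.69 28.3 ] [-0.519  0.713  0.023] 0.027493193708698554 contact r: -11.5 cx,cy mm: [np.float64(-13.1), np.float64(-11.5)]
```

Bottomed at 28 N, at the depth expected. Releasing and rising.

Request:
send_rows(
  commands=[
    {"x":0,"y":0,"z":0.2,"ax":0,"ay":0,"az":0,"fingers":0.2},
    {"x":0,"y":0,"z":0,"ax":0,"ay":0,"az":0,"fingers":0.6},
    {"x":0,"y":0,"z":0,"ax":0,"ay":0,"az":0,"fingers":0.8},
    {"x":0,"y":0,"z":0,"ax":0,"ay":0,"az":0,"fingers":0.8},
    {"x":0,"y":0,"z":0,"ax":0,"ay":0,"az":0,"fingers":0.8},
    {"x":0,"y":0,"z":1.5,"ax":0,"ay":0,"az":0,"fingers":0.8},
    {"x":0,"y":0,"z":3,"ax":0,"ay":0,"az":0,"fingers":0.8},
    {"x":0,"y":0,"z":4,"ax":0,"ay":0,"az":0,"fingers":0.8},
    {"x":0,"y":0,"z":4,"ax":0,"ay":0,"az":0,"fingers":0.8},
    {"x":0,"y":0,"z":2,"ax":0,"ay":0,"az":0,"fingers":0.8},
  ],
)

```text
t: 13.35
position: [0.4218, 0.2142, 0.2666]
eef_rot: [0.704, 0.081, 0.701, -0.079]
wrist_force: [-0.4, 0.0, -0.4]
grip_width: 0.0686
```

```bash
python3 st.py; python3 - <<'E'
from h import *
a=ctrl.camera("side")
u,v=proj("side",[.42,.21,.06]).astype(int)
im=cv2.resize(a[v-40:v+40,u-40:u+40,::-1],(600,600),interpolation=cv2.INTER_CUBIC)
cv2.imwrite("pics/c6.png",cv2.convertScaleAbs(im,alpha=1.6,beta=0))
E
```

```text
13.35 [0.4218 0.2142 0.2666] [-0.43  0.04 -0.36] [0.022 0.002 0.031] 0.06858547964425554 contact r:  cx,cy mm:
```

View pics/c6.png

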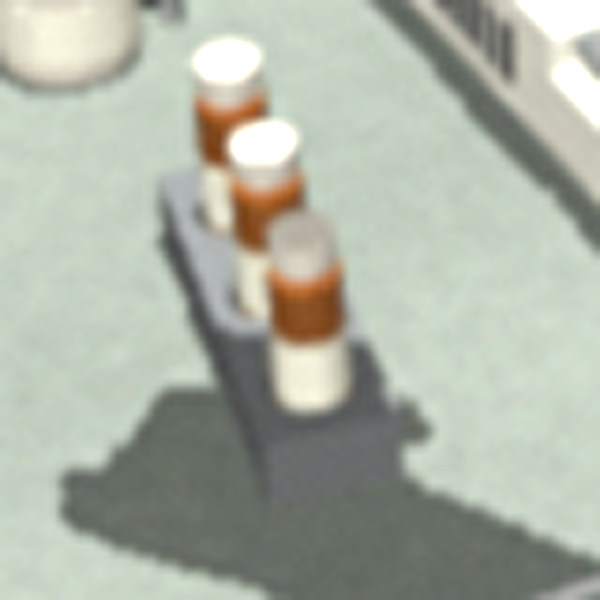

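The vial stands in the near bore, cap at (302,232), in line and level with its mates at (264,142) and (229,62). Next I go to the left knob with the fingers shut.

Request:
send_rows(
  commands=[
    {"x":1.41,"y":-2.25,"z":0,"ax":0,"ay":0,"az":0.02,"fingers":0},
    {"x":1.41,"y":-2.25,"z":0,"ax":0,"ay":0,"az":0.02,"fingers":0},
    {"x":1.41,"y":-2.25,"z":0,"ax":0,"ay":0,"az":0.02,"fingers":0},
    {"x":1.41,"y":-2.25,"z":0,"ax":0,"ay":0,"az":0.02,"fingers":0},
    {"x":1.41,"y":-2.25,"z":0,"ax":0,"ay":0,"az":0.02,"fingers":0},
    {"x":1.41,"y":-2.25,"z":0,"ax":0,"ay":0,"az":0.02,"fingers":0},
    {"x":1.41,"y":-2.25,"z":0,"ax":0,"ay":0,"az":0.02,"fingers":0},
    {"x":1.41,"y":-2.25,"z":0,"ax":0,"ay":0,"az":0.02,"fingers":0},
    {"x":1.41,"y":-2.25,"z":0,"ax":0,"ay":0,"az":0.02,"fingers":0},
    {"x":1.41,"y":-2.25,"z":0,"ax":0,"ay":0,"az":0.02,"fingers":0},
  ],
)

```text
t: 14.4
position: [0.562, -0.0122, 0.2629]
eef_rot: [0.706, 0.009, 0.708, -0.009]
wrist_force: [0.3, 0.2, -0.2]
grip_width: 0.0001
```

Request:
send_rows(
  commands=[
    {"x":0,"y":0,"z":-2.0,"ax":0,"ay":0,"az":0,"fingers":0},
    {"x":0,"y":0,"z":-1.5,"ax":0,"ay":0,"az":0,"fingers":0},
    {"x":0,"y":0,"z":-1.0,"ax":0,"ay":0,"az":0,"fingers":0},
    {"x":0,"y":0,"z":-0.4,"ax":0,"ay":0,"az":0,"fingers":0},
    {"x":0,"y":0,"z":0,"ax":0,"ay":0,"az":0,"fingers":0},
    {"x":0,"y":0,"z":0,"ax":0,"ay":0,"az":0,"fingers":0},
    {"x":0,"y":0,"z":0,"ax":0,"ay":0,"az":0,"fingers":0},
    {"x":0,"y":0,"z":0,"ax":0,"ay":0,"az":0,"fingers":0},
    {"x":0,"y":0,"z":0,"ax":0,"ay":0,"az":0,"fingers":0},
    {"x":0,"y":0,"z":0,"ax":0,"ay":0,"az":0,"fingers":0},
  ],
)

```text
t: 15.4
position: [0.5621, -0.0112, 0.2152]
eef_rot: [0.707, 0.009, 0.707, -0.009]
wrist_force: [0.4, 0.4, -0.5]
grip_width: 0.0002
```

```bash
python3 st.py; python3 - <<'E'
from h import *
a=ctrl.camera("side")
u,v=proj("side",[.56,-.06,.14]).astype(int);print(u-40,v-30)
im=cv2.resize(a[v-30:v+30,u-40:u+40,::-1],(800,600),interpolation=cv2.INTER_CUBIC)
cv2.imwrite("pics/c7.png",cv2.convertScaleAbs(im,alpha=1.6,beta=0))
E
```

```text
15.4 [ 0.5621 -0.0112  0.2152] [ 0.44  0.42 -0.52] [ 0.048 -0.002  0.017] 0.00015862687911602104 contact r:  cx,cy mm: 
214 139
```

View pics/c7.png

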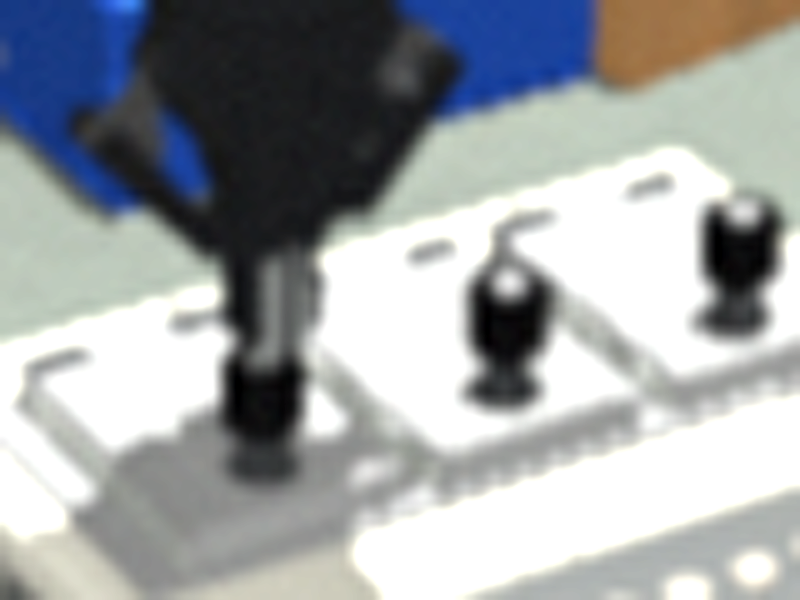

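The fingertips, at crop (275,350), stand just above the left knob. The middle and right knob tops are at (510,280) and (742,210). Tapping.

Request:
send_rows(
  commands=[
    {"x":0,"y":0,"z":-0.2,"ax":0,"ay":0,"az":0,"fingers":0},
    {"x":0,"y":0,"z":-0.2,"ax":0,"ay":0,"az":0,"fingers":0},
    {"x":0,"y":0,"z":-0.15,"ax":0,"ay":0,"az":0,"fingers":0},
    {"x":0,"y":0,"z":-0.15,"ax":0,"ay":0,"az":0,"fingers":0},
    {"x":0,"y":0,"z":0,"ax":0,"ay":0,"az":0,"fingers":0},
    {"x":0,"y":0,"z":0,"ax":0,"ay":0,"az":0,"fingers":0},
    {"x":0,"y":0,"z":0,"ax":0,"ay":0,"az":0,"fingers":0},
    {"x":0,"y":0,"z":0,"ax":0,"ay":0,"az":0,"fingers":0},
    {"x":0,"y":0,"z":0,"ax":0,"ay":0,"az":0,"fingers":0},
    {"x":0,"y":0,"z":0,"ax":0,"ay":0,"az":0,"fingers":0},
  ],
)

```text
t: 16.45
position: [0.562, -0.0113, 0.2102]
eef_rot: [0.707, 0.009, 0.707, -0.009]
wrist_force: [-6.2, 0.3, 18.1]
grip_width: 0.0001
```

Left is rigid: 18 N at the contact height. On to the middle knob.

Request:
send_rows(
  commands=[
    {"x":0,"y":0,"z":2.5,"ax":0,"ay":0,"az":0,"fingers":0},
    {"x":-0.1,"y":-3.0,"z":0,"ax":0,"ay":0,"az":0,"fingers":0},
    {"x":-0.1,"y":-3.0,"z":0,"ax":0,"ay":0,"az":0,"fingers":0},
    {"x":0,"y":-2.9,"z":0,"ax":0,"ay":0,"az":0,"fingers":0},
    {"x":0,"y":0,"z":-1.0,"ax":0,"ay":0,"az":0,"fingers":0},
    {"x":0,"y":0,"z":-0.9,"ax":0,"ay":0,"az":0,"fingers":0},
    {"x":0,"y":0,"z":-0.3,"ax":0,"ay":0,"az":0,"fingers":0},
    {"x":0,"y":0,"z":-0.3,"ax":0,"ay":0,"az":0,"fingers":0},
    {"x":0,"y":0,"z":0,"ax":0,"ay":0,"az":0,"fingers":0},
    {"x":0,"y":0,"z":0,"ax":0,"ay":0,"az":0,"fingers":0},
  ],
)

```text
t: 17.45
position: [0.5592, -0.0994, 0.2101]
eef_rot: [0.706, 0.008, 0.708, -0.009]
wrist_force: [-7.7, -0.4, 20.9]
grip_width: -0.0001
```

Middle is rigid too (21 N). On to the right one.

Request:
send_rows(
  commands=[
    {"x":0,"y":0,"z":2.5,"ax":0,"ay":0,"az":0,"fingers":0},
    {"x":-0.1,"y":-3.0,"z":0,"ax":0,"ay":0,"az":0,"fingers":0},
    {"x":-0.1,"y":-3.0,"z":0,"ax":0,"ay":0,"az":0,"fingers":0},
    {"x":0,"y":-2.8,"z":0,"ax":0,"ay":0,"az":0,"fingers":0},
    {"x":0,"y":0,"z":-1.0,"ax":0,"ay":0,"az":0,"fingers":0},
    {"x":0,"y":0,"z":-0.9,"ax":0,"ay":0,"az":0,"fingers":0},
    {"x":0,"y":0,"z":-0.3,"ax":0,"ay":0,"az":0,"fingers":0},
    {"x":0,"y":0,"z":-0.3,"ax":0,"ay":0,"az":0,"fingers":0},
    {"x":0,"y":0,"z":0,"ax":0,"ay":0,"az":0,"fingers":0},
    {"x":0,"y":0,"z":0,"ax":0,"ay":0,"az":0,"fingers":0},
  ],
)

```text
t: 18.45
position: [0.5582, -0.1868, 0.208]
eef_rot: [0.707, 0.009, 0.707, -0.008]
wrist_force: [-1.2, 2.2, 2.8]
grip_width: -0.0002
```

The right one gives: 2.8 N with the tip already 2–3 mm lower. I'll press a little deeper, then rise and open the fingers.

Request:
send_rows(
  commands=[
    {"x":0,"y":0,"z":-0.15,"ax":0,"ay":0,"az":0,"fingers":0},
    {"x":0,"y":0,"z":-0.1,"ax":0,"ay":0,"az":0,"fingers":0},
    {"x":0,"y":0,"z":0,"ax":0,"ay":0,"az":0,"fingers":0},
    {"x":0,"y":0,"z":0,"ax":0,"ay":0,"az":0,"fingers":0},
    {"x":0,"y":0,"z":0,"ax":0,"ay":0,"az":0,"fingers":0},
    {"x":0,"y":0,"z":0,"ax":0,"ay":0,"az":0,"fingers":0},
    {"x":0,"y":0,"z":0,"ax":0,"ay":0,"az":0,"fingers":0},
    {"x":0,"y":0,"z":0,"ax":0,"ay":0,"az":0,"fingers":0},
    {"x":0,"y":0,"z":0,"ax":0,"ay":0,"az":0,"fingers":0},
    {"x":0,"y":0,"z":0,"ax":0,"ay":0,"az":0,"fingers":0},
  ],
)

```text
t: 19.45
position: [0.5586, -0.1875, 0.2066]
eef_rot: [0.707, 0.009, 0.707, -0.009]
wrist_force: [-2.5, 3.0, 9.5]
grip_width: 0.0003
```

Request:
send_rows(
  commands=[
    {"x":0,"y":0,"z":1.5,"ax":0,"ay":0,"az":0,"fingers":0},
    {"x":0,"y":0,"z":2.0,"ax":0,"ay":0,"az":0,"fingers":0},
    {"x":0,"y":0,"z":0,"ax":0,"ay":0,"az":0,"fingers":0.85},
    {"x":0,"y":0,"z":0,"ax":0,"ay":0,"az":0,"fingers":0.85},
    {"x":0,"y":0,"z":0,"ax":0,"ay":0,"az":0,"fingers":0.85},
    {"x":0,"y":0,"z":0,"ax":0,"ay":0,"az":0,"fingers":0.85},
    {"x":0,"y":0,"z":0,"ax":0,"ay":0,"az":0,"fingers":0.85},
    {"x":0,"y":0,"z":0,"ax":0,"ay":0,"az":0,"fingers":0.85},
    {"x":0,"y":0,"z":0,"ax":0,"ay":0,"az":0,"fingers":0.85},
    {"x":0,"y":0,"z":0,"ax":0,"ay":0,"az":0,"fingers":0.85},
  ],
)

```text
t: 20.45
position: [0.558, -0.1882, 0.2403]
eef_rot: [0.707, 0.009, 0.707, -0.009]
wrist_force: [0.4, -0.4, 0.3]
grip_width: 0.0729
```

```bash
python3 st.py; python3 - <<'E'
from h import *
a=ctrl.camera("side")
u,v=proj("side",[.56,-.14,.15]).astype(int);print(u-40,v-30)
im=cv2.resize(a[v-30:v+30,u-40:u+40,::-1],(800,600),interpolation=cv2.INTER_CUBIC)
cv2.imwrite("pics/c8.png",cv2.convertScaleAbs(im,alpha=1.6,beta=0))
p=np.array(ctrl.sense()["position"]);print([((proj("side",X)-[u-40,v-30])*10).round() for X in(p-[0,0,.054],p-[0,0,.095],[.559,-.1866,.138],[.559,-.1866,.098])])
E
```

```text
20.45 [ 0.558  -0.1882  0.2403] [ 0.36 -0.4   0.3 ] [-0.014  0.027 -0.012] 0.07294003366133345 contact r:  cx,cy mm: 
235 130
[array([536., 170.]), array([530., 282.]), array([523., 302.]), array([518., 408.])]
```

View pics/c8.png

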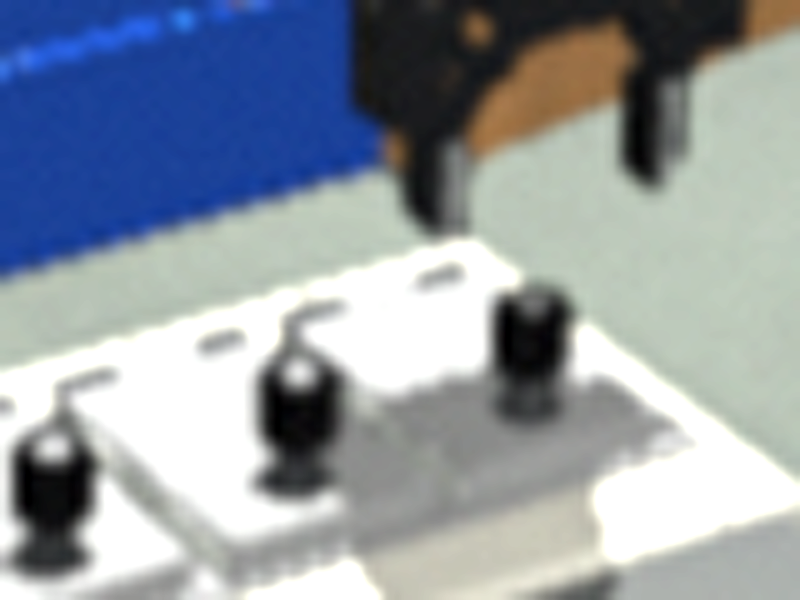

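The loose right knob is at crop (533,295–400), and the open fingers straddle it at x 435 and 655. Going down and gripping.

Request:
send_rows(
  commands=[
    {"x":0.3,"y":0.1,"z":-2.0,"ax":0,"ay":0,"az":0,"fingers":0.85},
    {"x":0,"y":0,"z":-2.0,"ax":0,"ay":0,"az":0,"fingers":0.85},
    {"x":0,"y":0,"z":-1.3,"ax":0,"ay":0,"az":0,"fingers":0.85},
    {"x":0,"y":0,"z":-0.7,"ax":0,"ay":0,"az":0,"fingers":0.85},
    {"x":0,"y":0,"z":0,"ax":0,"ay":0,"az":0,"fingers":0.4},
    {"x":0,"y":0,"z":0,"ax":0,"ay":0,"az":0,"fingers":0.15},
    {"x":0,"y":0,"z":0,"ax":0,"ay":0,"az":0,"fingers":0.15},
    {"x":0,"y":0,"z":0,"ax":0,"ay":0,"az":0,"fingers":0.15},
    {"x":0,"y":0,"z":0,"ax":0,"ay":0,"az":0,"fingers":0.15},
    {"x":0,"y":0,"z":0,"ax":0,"ay":0,"az":0,"fingers":0.15},
  ],
)

```text
t: 21.5
position: [0.5615, -0.1898, 0.1814]
eef_rot: [0.708, 0.009, 0.706, -0.011]
wrist_force: [-0.5, -6.6, 1.0]
grip_width: 0.0255
```

```bash
python3 st.py; python3 - <<'E'
import numpy as np
# grip point (knob mid) rel. hinge: x -.090, z .031 (z .126 vs hinge .095)
r=np.array([-.090,.031])
for k in range(0,11):
    a=.095*k; c,s=np.cos(a),np.sin(a)   # opens front-edge up: rotation raising -x
    p=np.array([r[0]*c+r[1]*s, -r[0]*s+r[1]*c])-r
    print(round(a,3),(p*100).round(2))
E
```

```text
21.5 [ 0.5615 -0.1898  0.1814] [-0.5  -6.63  0.96] [-1.067  0.013 -0.02 ] 0.02546085811031026 contact r:  cx,cy mm: 
0.0 [0. 0.]
0.095 [0.33 0.84]
0.19 [0.75 1.64]
0.285 [1.23 2.41]
0.38 [1.79 3.12]
0.475 [2.41 3.77]
0.57 [3.1  4.37]
0.665 [3.83 4.89]
0.76 [4.61 5.35]
0.855 [5.43 5.73]
0.95 [6.29 6.02]
```

Request:
send_rows(
  commands=[
    {"x":0,"y":-0.15,"z":0,"ax":0,"ay":0,"az":0,"fingers":0.15},
    {"x":0.16,"y":0,"z":0.42,"ax":0,"ay":0,"az":0,"fingers":0.15},
    {"x":0.17,"y":0,"z":0.42,"ax":0,"ay":0,"az":0,"fingers":0.15},
    {"x":0.21,"y":0,"z":0.4,"ax":0,"ay":0,"az":0,"fingers":0.15},
    {"x":0.21,"y":-0.01,"z":0.4,"ax":0,"ay":0,"az":0,"fingers":0.15},
    {"x":0.24,"y":-0.01,"z":0.39,"ax":0,"ay":0,"az":0,"fingers":0.15},
    {"x":0.24,"y":-0.01,"z":0.38,"ax":0,"ay":0,"az":0,"fingers":0.15},
    {"x":0.28,"y":-0.01,"z":0.36,"ax":0,"ay":0,"az":0,"fingers":0.15},
    {"x":0.28,"y":-0.01,"z":0.35,"ax":0,"ay":0,"az":0,"fingers":0.15},
    {"x":0,"y":0,"z":0,"ax":0,"ay":0,"az":0,"fingers":0.15},
  ],
)

```text
t: 22.5
position: [0.5778, -0.1903, 0.2114]
eef_rot: [0.706, 0.009, 0.708, -0.01]
wrist_force: [-1.3, -4.5, -3.8]
grip_width: 0.025
```

```bash
python3 st.py
```

```text
22.5 [ 0.5778 -0.1903  0.2114] [-1.27 -4.5  -3.8 ] [-1.143  0.334  0.002] 0.025026584609862554 contact r: 164.5 cx,cy mm: [np.float64(49.2), np.float64(164.5)]
```

Request:
send_rows(
  commands=[
    {"x":0.31,"y":-0.05,"z":0.34,"ax":0,"ay":0,"az":0,"fingers":0.15},
    {"x":0.31,"y":-0.05,"z":0.32,"ax":0,"ay":0,"az":0,"fingers":0.15},
    {"x":0.34,"y":-0.02,"z":0.3,"ax":0,"ay":0,"az":0,"fingers":0.15},
    {"x":0.35,"y":-0.01,"z":0.3,"ax":0,"ay":0,"az":0,"fingers":0.15},
    {"x":0.36,"y":-0.01,"z":0.27,"ax":0,"ay":0,"az":0,"fingers":0.15},
    {"x":0.37,"y":-0.01,"z":0.25,"ax":0,"ay":0,"az":0,"fingers":0.15},
    {"x":0.39,"y":-0.01,"z":0.23,"ax":0,"ay":0,"az":0,"fingers":0.15},
    {"x":0.39,"y":-0.01,"z":0.23,"ax":0,"ay":0,"az":0,"fingers":0.15},
    {"x":0.4,"y":-0.01,"z":0.2,"ax":0,"ay":0,"az":0,"fingers":0.15},
    {"x":0.4,"y":-0.01,"z":0.18,"ax":0,"ay":0,"az":0,"fingers":0.15},
  ],
)

```text
t: 23.5
position: [0.6147, -0.191, 0.2381]
eef_rot: [0.706, 0.009, 0.708, -0.009]
wrist_force: [-3.0, -3.3, -0.5]
grip_width: 0.0252
```

Request:
send_rows(
  commands=[
    {"x":0.3,"y":0,"z":0.12,"ax":0,"ay":0,"az":0,"fingers":0.15},
    {"x":0,"y":0,"z":0,"ax":0,"ay":0,"az":0,"fingers":0.15},
    {"x":0,"y":0,"z":0,"ax":0,"ay":0,"az":0,"fingers":0.15},
    {"x":0,"y":0,"z":0,"ax":0,"ay":0,"az":0,"fingers":0.15},
    {"x":0,"y":0,"z":0,"ax":0,"ay":0,"az":0,"fingers":0.15},
    {"x":0,"y":0,"z":0,"ax":0,"ay":0,"az":0,"fingers":0.15},
    {"x":0,"y":0,"z":0,"ax":0,"ay":0,"az":0,"fingers":0.15},
    {"x":0,"y":0,"z":0,"ax":0,"ay":0,"az":0,"fingers":0.15},
    {"x":0,"y":0,"z":0,"ax":0,"ay":0,"az":0,"fingers":0.15},
    {"x":0,"y":0,"z":0,"ax":0,"ay":0,"az":0,"fingers":0.15},
  ],
)

```text
t: 24.5
position: [0.6181, -0.1911, 0.2392]
eef_rot: [0.707, 0.009, 0.707, -0.009]
wrist_force: [-4.3, -2.1, 4.3]
grip_width: 0.0253
```

```bash
python3 st.py; python3 - <<'E'
from h import *
a=ctrl.camera("side");cv2.imwrite("side_end.png",a[:,:,::-1])
u,v=proj("side",[.58,-.14,.15]).astype(int);U,V=proj("side",[.44,.21,.06]).astype(int)
c=lambda u,v:cv2.resize(a[v-45:v+45,u-30:u+30,::-1],(400,600),interpolation=cv2.INTER_CUBIC)
cv2.imwrite("pics/c9.png",cv2.convertScaleAbs(np.hstack([c(u,v),c(U,V)]),alpha=1.5,beta=0))
E
```

```text
24.5 [ 0.6181 -0.1911  0.2392] [-4.3  -2.1   4.26] [-0.69   0.948  0.071] 0.02525850063262189 contact r: -105.4 cx,cy mm: [np.float64(-106.6), np.float64(-105.4)]
```

View pics/c9.png

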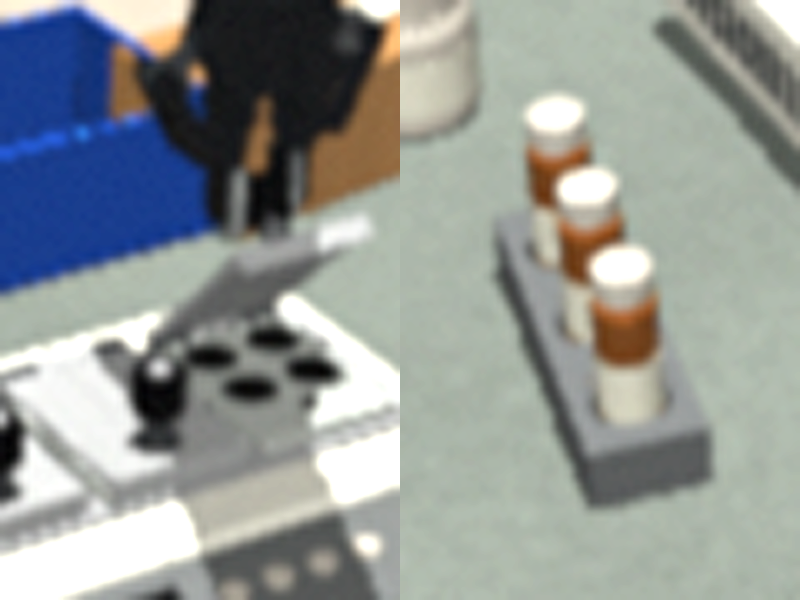

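The cover stands open at roughly 45° or more with the knob in the fingers, and its four wells are visible. The middle cover is shut. The vial stands upright and level with its mates, its cap at (622,270). Handing in.

```bash
python3 st.py; python3 -c "
from workcell import ctrl
print(ctrl.sense()['qd'].round(3) if hasattr(ctrl.sense()['qd'],'round') else ctrl.sense()['qd']); print(ctrl.sign_off())"
```

```text
24.55 [ 0.6181 -0.1911  0.2392] [-4.76 -2.85  3.89] [-0.661  1.011  0.03 ] 0.024852059010668337 contact r: -85.6 cx,cy mm: [np.float64(-119.3), np.float64(-85.6)]
[-0.001  0.001 -0.001 -0.002  0.001  0.001 -0.   ]
the job is handed in; nothing more can be done
None
```

The job is handed in at about 24.6 s of the 64 s allowed. The vial is in the rack's empty bore, and the loose bolt's cover is held open by its knob. `sign_off` gave no verdict.

- **Vial:** The first three tries landed on the rim with up to about 23 N. Moving it a few millimetres toward +x let it drop in, and it bottomed out at the expected depth and was let go. In the last picture it stands upright and level with its two mates.
- **Disagreement:** The vial only went in with the tool's x about 7 mm beyond where the camera put the bore. I did not find out why; the vial may have shifted in the fingers.
- **Finding the loose bolt:** The left knob pushed back with 18 N and the middle one with 21 N, so both are tight. The right one gave way, with 2.8 N at about 2–3 mm and 9.5 N at about 4 mm.
- **Cover:** I lifted the right cover by its knob to about 0.87 rad (50°). That angle is worked out from the tool's travel, not measured directly. At hand-in the arm was still, with the knob between the fingers at 25 mm opening.
- **Other covers and bench:** The left and middle covers were only tapped, and the part of the middle cover visible in the last picture is shut. I did not check the bystanders in a final full-scene picture. Between the vial and the heater the tool moved well above the bench.

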